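# Complete the pair of cabinet pulls in the kit tray

## Robot

A 6-joint arm with a two-finger parallel gripper is mounted at the origin on the work surface. World frame = base frame: x ahead of the robot, y to its left, z up, the work surface at z = 0. Lengths are in m, angles in rad, forces in N, time in s.
With the tool pointing down it reaches from about 0.25 to 0.725 m from the base axis. Payload 4 kg.
Tool frame: the origin (TCP) lies at the very end of the fingers, on their centre line; the grasp point (between the pads) lies behind it (bot.tcp_to_grasp is the x of the grasp point in the tool frame, in m); x points along the fingers, y is the direction in which the jaws open and shut, and the axes are right-handed (so a half turn about x gives the same grasp; the last joint's range is limited). The gripper opens to 85 mm and grips with 20 to 120 N. Pads are 22 mm wide; open, the fingers measure 114 mm over their backs; the gripper's body (76 mm by 85 mm) begins 54 mm behind the grasp point. The pads swing forward as they close: fully open they stand 13 mm farther back than shut.
Start: joints at [1.179, 0.241, 0.005, 1.335, 0, 1.571], TCP at [0.191, 0.462, 0.231] pointing down, gripper open.
Joint ranges: [-2.72, 2.72], [-1.05, 1.87], [-1.09, 1.28], [-1.99, 2.15], [-1.42, 1.44], [-3.14, 3.14]. Speed limits (rad/s): [2.79, 2.79, 3.14, 3.14, 3.14, 3.14].

## Interface

Orientations are given as a rotation vector (axis times angle).
In Python, from rig import bot, gripper_to, read_camera, boxes_of, cut_out, tip_of gives the robot as it stands. Calls block until the motion is done:
- bot.reach(position, orientation): joint-space move of the TCP to a pose.
- bot.move_straight(position, velocity=0.15, ori=None, stop_force=None): straight line of the TCP; ori=None keeps the orientation; velocity is the mean speed in m/s. With stop_force (N) it stops when the force on the tool has changed by that much, and returns True; else False.
- bot.move_joints(angles): joint-space move.
- gripper_to(opening): opening from 0.0 (shut) to 1.0 (fully open); the grip force is fixed at half the most; returns when the fingers have stopped.
- bot.wait(seconds).
- bot.ik(position, orientation): joint angles nearest the present ones, or None.
- bot.get_obs(): the state.
- read_camera(name): name is "side" or "top" or "wrist"; returns a dict with "img" (400x640x3 uint8, red, green, blue), "mtx" (3x3 intrinsics, pixels), "k1" (the pictures are not rectified: a ray, as slopes to the right and down, at radius r is drawn at 1 + k1 r^2 times it, then the intrinsics apply), "cam_to_world" (4x4, takes a point from camera to world coordinates); the wrist camera has in their place "tool_from_camera" (4x4, takes a point from camera to tool coordinates, whose origin is the TCP and whose axes are the tool frame's). Camera axes: x right, y up, looking along -z (the intrinsics and any distortion apply to the point x, -y, -z); pixel columns grow to the right and rows downward; lengths in m; the calibration is good to about 2 mm. A picture is of the moment at which its call begins: read the wrist's pose just before it. There is no depth.
A pose or a line that the arm cannot do raises bot.PlanningError and nothing moves.
- bot.hand_in(): hands the job in, once; it reports no verdict.
Trained networks look in the newest picture that a camera, given by its name, has taken for a name from the list of things; names that differ only in an ending like _2 or _b are one class to them, and where a whole thing is asked for, a point or a joint stands for the part that bears it (a point fixed in the world has none). Each returns a list of dicts, best first, with "score" (0 to 1); they miss things now and then, are a little off and sometimes report something else, mostly with a low value. They report only what shows in the picture. A call takes as long as a camera call. They do not tell look-alikes from the thing itself.
- boxes_of(camera, query): "rect" ([left, top, width, height] in pixels, round what is visible of it).
- cut_out(camera, query): "pixels" (400x640 bool, what is visible of it) and "rect" ([left, top, width, height] in pixels, round what is visible of it).
- tip_of(camera, query): "pixel" ([column, row] in pixels: a listed point, or the origin of a listed thing).
The state is a dict: "clock": time; "qpos": joint angles; "dq": joint speeds; "joint_torque": joint torques, N m; "tcp_pos": TCP position; "orientation": TCP orientation; "force": force on the tool from outside, world axes, zero at the start; "moment": the same for the moment, N m; "gripper_width": opening from 0.0 (shut) to 1.0 (fully open).
Only numpy, scipy, OpenCV 4.12 (cv2) and the standard library are available. Lean on these libraries where they do the work, as an engineer would, in place of code of your own. Each camera call takes 0.05 s, during which the arm holds its last target.

## Task

The kit tray holds one long steel cabinet pull; fetch its match out of the crate of hardware under the low work lamp and lay it, feet flat on the floor, in the empty long bay beside its mate. Reach in under the lamp without knocking it, set the pull down gently rather than dropping it, and leave the other parts in the crate and tray as they lie.

Things in the scene. Friction and masses are not known exactly. Their poses are not given: they have to be found in the camera images.
- pull_mid (a point): Long steel D-shaped cabinet pull, to be fetched: 140 mm long, 36 mm tall, 0.12 kg. Bar 12 mm wide, 10 thick, its middle line 31 mm above the feet's undersides; legs 12 mm thick at 64 mm either side of the middle, on 20 mm round feet. Stands on its feet in the crate, under the lamp. Point: mid-length, half-way up (18 mm above the undersides, 13 mm below the bar's middle). x along the bar, z up.
- mate_mid (a point): The matching pull, the same in every way, already standing on its feet in the tray's middle long bay; point and axes as for the pull to fetch.
- bay (a point): Centre of the empty long bay, on its floor (5 mm above the bench). x along the bay, y across it, away from the mate. The bay is 176 by 52 mm inside, its walls 5 to 6 mm thick and 19 mm high above the floor. The mate's bay runs parallel, centre 57 mm away towards -y; beyond it are two small bays with screws and dowels.
- tray: Grey plastic kit tray, 188 mm (x) by 166 mm (y), 24 mm high, fixed to the bench, turned up to 0.3 rad. Origin: centre of its underside; bays lie along its x. The empty bay is along its +y side, the mate's in the middle.
- crate: Open wooden crate, 272 mm (x) by 322 mm (y), 45 mm high, walls and floor 6 mm thick, fixed. Origin: centre of its underside; z up. Four rows of parts 72 mm apart across y; any row may hold the pull, lengthways to within 0.25 rad of crate x, its middle at crate x -0.05 to -0.03. Small parts lie at the far side, x about +0.09.
- lamp: Low LED work lamp, fixed, bridging the crate; origin and axes as the crate's. Flat aluminium head 100 mm wide (x -0.09 to 0.01), 360 mm long along y, underside 290 mm and top 312 mm above the bench, on 14 mm posts at x -0.04, y +/-0.174. It covers the pull from above: the gripper must reach in underneath, its body leaning back towards the robot, some 28 to 45 degrees from vertical.
- short_pull_mid (a point): A shorter steel pull of the same make, 76 mm long, 36 mm tall, standing in the crate; point at mid-length, half-way up. Leave it.
- strap_mid (a point): Flat steel strap 140 by 25 by 5 mm in the crate; point at its centre. Leave it.
- angle_mid (a point): Dark steel angle bracket, foot 60 by 36 mm, upright leg 34 mm high, in the crate; point above the middle of its foot, 17 mm up. Leave it.
- hinge_mid (a point): Brass butt hinge 50 by 70 mm, 10 mm thick at the knuckle, in the crate's far part; point at its centre. Leave it.
- bolt_mid (a point): Steel hex bolt, 83 mm long, 22 mm head, lying in the crate's far part; point at mid-length on its axis. Leave it.
Mind the look-alikes: they are no part of the job. What is shaped like the part that bears pull_mid but blue or yellow is not meant.

How it is judged:
On the way:
1. the pull is lifted clear of the crate's rim in the gripper (height (world z) of pull_mid above 0.065 m and contact force between the fingers and pull above 0.5 N), for 0.2 s.
At the end, for the whole second after the job is handed in: The pull stands at rest on its feet inside the empty bay (its middle within 21 mm along and 22 mm across the bay's centre, feet on the floor within 5 mm, upright within 0.12 rad); the mate is within 20 mm, and every other crate part within 40 mm, of where it was (x of pull_mid in the frame of bay between -0.021 and 0.021 m and y of pull_mid in the frame of bay between -0.022 and 0.022 m and z of pull_mid in the frame of bay below 0.023 m and angle between pull_mid's own z axis and vertical below 0.12 rad and linear speed of pull below 0.02 m/s and angular speed of pull below 0.2 rad/s and distance of mate_mid from where it was at the start of the episode below 0.02 m and distance of each of short_pull_mid, strap_mid, angle_mid, hinge_mid, bolt_mid from where it was at the start of the episode below 0.04 m); the robot touches nothing.
It fails at once if the lamp is knocked (over 5 N) (contact force between lamp and anything else above 5 N).
It fails at once if another part in the crate is moved more than 40 mm (distance of any of short_pull_mid, strap_mid, angle_mid, hinge_mid, bolt_mid from where it was at the start of the episode above 0.04 m).
It fails at once if the mate is moved more than 20 mm (distance of mate_mid from where it was at the start of the episode above 0.02 m).
It fails at once if the pull is let go more than 20 mm above where it comes to stand in the tray (horizontal distance between pull_mid and bay below 0.06 m and z of pull_mid in the frame of bay above 0.038 m and contact force between the fingers and pull below 0.05 N).
It also fails if it takes over 56 s, if anything falls off the work surface, if the arm or the gripper's body presses on something with over 40 N, if the wrist force passes 120 N, or if a joint passes its speed limit or range.

## Working session

There is one attempt and no reset: what is moved stays moved. The work goes in short steps, each a Python script; the robot and the scene stay as the last script left them, time stands still between calls to the robot, and variables do not carry over. Pictures are saved under pics/ and viewed, and the job is handed in when it is done.

```bash
mkdir -p pics; ls; cat > h.py <<'E'
import numpy as np, cv2
from rig import bot, gripper_to, read_camera, boxes_of, cut_out, tip_of
from scipy.spatial.transform import Rotation as R
def rays(cam, px, T=None):
    px=np.atleast_2d(np.asarray(px,float))
    K=cam["mtx"]; d=np.array([cam["k1"],0,0,0],float)
    n=cv2.undistortPoints(px.reshape(-1,1,2),np.array(K,float),d).reshape(-1,2)
    T=np.array(cam["cam_to_world"]) if T is None else T
    D=np.c_[n[:,0],-n[:,1],-np.ones(len(n))]@T[:3,:3].T
    return T[:3,3],D
def at_z(cam,px,z,T=None):
    o,D=rays(cam,px,T); return o+D*((z-o[2])/D[:,2])[:,None]
def proj(cam,P,T=None):
    P=np.atleast_2d(P); T=np.array(cam["cam_to_world"]) if T is None else T
    q=(P-T[:3,3])@T[:3,:3]; q=q*[1,-1,-1]
    return cv2.projectPoints(q.reshape(-1,1,3),np.zeros(3),np.zeros(3),np.array(cam["mtx"],float),np.array([cam["k1"],0,0,0],float))[0].reshape(-1,2)
def wristT(cam,obs):
    T=np.eye(4);T[:3,:3]=R.from_rotvec(obs["orientation"]).as_matrix();T[:3,3]=obs["tcp_pos"]
    return T@np.array(cam["tool_from_camera"])
def save(n,img): cv2.imwrite(f"pics/{n}.png",cv2.cvtColor(img,cv2.COLOR_RGB2BGR))
E
python3 - <<'E'
from h import *
o=bot.get_obs(); print(o,bot.tcp_to_grasp)
for c in ["side","top","wrist"]:
    k=read_camera(c); save(c+"0",k["img"])
    print(c,k["mtx"],k["k1"],k.get("cam_to_world",k.get("tool_from_camera")))
    for q in ["pull_mid","mate_mid","bay","tray","crate","lamp","short_pull_mid","strap_mid","angle_mid"]:
        print(q,[(np.round(d["pixel"],1).tolist(),round(float(d["score"]),2)) for d in tip_of(c,q)][:4])
E
```

```text
pics
{'clock': 0.0, 'qpos': array([ 1.17897911e+00,  2.41376250e-01,  3.71754427e-03,  1.33520182e+00,
       -3.48915520e-05,  1.57079623e+00]), 'dq': array([ 9.37320138e-04, -1.02497591e-03,  3.00411271e-04,  1.44447752e-03,
       -9.27820268e-05, -4.44041493e-04]), 'joint_torque': array([ 1.77443860e-05, -3.72315359e+01,  2.52409887e+01,  1.69284706e-02,
       -3.26444126e-05,  5.43574785e-07]), 'tcp_pos': array([0.19070117, 0.46151641, 0.23042875]), 'orientation': array([ 0.30578746,  1.54922117, -0.30899549]), 'force': array([-0.06088816,  0.51459925, -0.20523562]), 'moment': array([-0.09152338,  0.00952985, -0.02040555]), 'gripper_width': 0.9980321436081502} -0.0187
side [[456.39041042   0.         320.94930334]
 [  0.         456.39041042 200.21307209]
 [  0.           0.           1.        ]] -0.004127267210707157 [[ 0.52847129  0.7047677  -0.47330813  0.01396596]
 [-0.84892163  0.43405078 -0.30154932 -0.3206757 ]
 [-0.00708246  0.56116166  0.82767592  0.95724577]
 [ 0.          0.          0.          1.        ]]
pull_mid [([415.0, 339.8], 0.96), ([331.7, 305.8], 0.8), (
[... 789 characters left out ...]
tray [([236.0, 176.7], 0.8)]
crate [([404.1, 173.5], 0.93)]
lamp []
short_pull_mid [([388.6, 186.8], 0.63)]
strap_mid [([359.9, 188.3], 0.59)]
angle_mid [([448.4, 172.7], 0.47)]
wrist [[308.13611071   0.         317.70714792]
 [  0.         308.13611071 205.72763186]
 [  0.           0.           1.        ]] -0.04336683762137737 [[ 7.53739916e-06  2.69558586e-01 -9.62983992e-01 -1.42438508e-01]
 [ 9.99998506e-01  1.66277972e-03  4.73272598e-04 -2.79356723e-04]
 [ 1.72880494e-03 -9.62982557e-01 -2.69558170e-01 -6.79034633e-02]
 [ 0.00000000e+00  0.00000000e+00  0.00000000e+00  1.00000000e+00]]
pull_mid []
mate_mid []
bay []
tray []
crate []
lamp []
short_pull_mid []
strap_mid []
angle_mid []
```

View pics/side0.png

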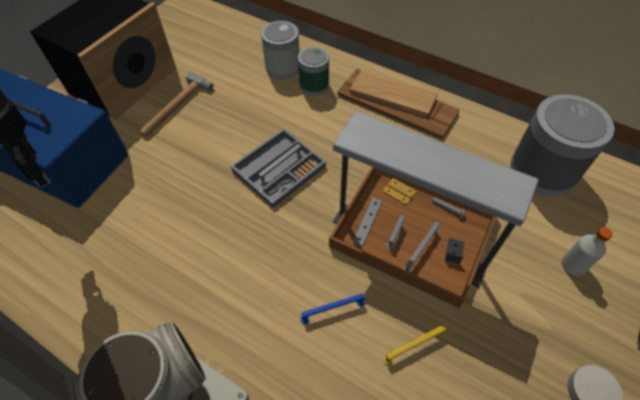

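View pics/top0.png

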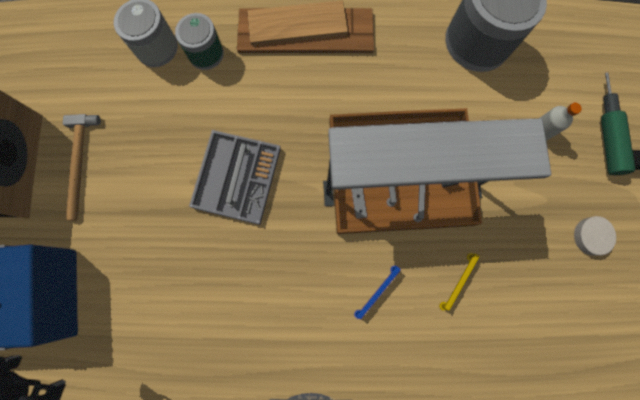

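View pics/wrist0.png

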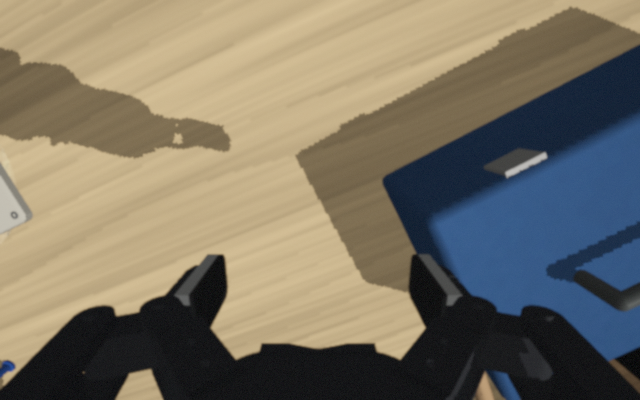

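The side view shows the long steel pull at about (422,248), with the short pull at (397,233), the strap at (367,220) and the bracket at (454,250). The blue and yellow pulls on the bench are look-alikes. The tray is at (280,167), its empty bay on the left. Next I'll zoom in and measure.

```bash
python3 - <<'E'
from h import *
s=read_camera("side"); t=read_camera("top")
save("z1",cv2.resize(s["img"][160:310,320:520],None,fx=4,fy=4,interpolation=cv2.INTER_CUBIC))
save("z2",cv2.resize(t["img"][100:240,320:490],None,fx=4.5,fy=4.2,interpolation=cv2.INTER_CUBIC))
z=np.hstack([cv2.resize(s["img"][125:210,225:335],None,fx=3.6,fy=4,interpolation=cv2.INTER_CUBIC)[:340],cv2.resize(t["img"][125:230,185:285],None,fx=3.6,fy=340/105,interpolation=cv2.INTER_CUBIC)])
save("z3",z)
for c,k in(("side",s),("top",t)):
  for q in ["pull_mid","mate_mid","tray","crate"]:
    for d in cut_out(c,q)[:3]:
      ys,xs=np.nonzero(d["pixels"]); 
      print(c,q,round(float(d["score"]),2),np.round(d["rect"]),cv2.minAreaRect(np.c_[xs,ys].astype(np.float32)))
E
```

```text
side pull_mid 0.89 [298. 292.  65.  33.] ((331.4167785644531, 308.2409973144531), (12.546374320983887, 67.62802124023438), 72.18110656738281)
side pull_mid 0.72 [384. 326.  60.  40.] ((414.3505859375, 344.71221923828125), (10.87182903289795, 70.72661590576172), 62.56026840209961)
side pull_mid 0.62 [404. 226.  34.  46.] ((421.5789794921875, 247.40684509277344), (8.181916236877441, 56.035072326660156), 35.09581756591797)
side mate_mid 0.73 [262. 142.  40.  44.] ((279.32000732421875, 164.260009765625), (11.600000381469727, 53.400001525878906), 53.13010025024414)
side tray 0.76 [230. 128.  97.  79.] ((278.2788391113281, 165.8624267578125), (59.75165557861328, 78.40880584716797), 52.4314079284668)
side crate 0.86 [325. 165. 167. 143.] ((411.19366455078125, 233.605224609375), (149.34280395507812, 97.53597259521484), 23.749494552612305)
top pull_mid 0.85 [441. 256.  36.  54.] ((458.747802734375, 281.1338195800781), (11.262787818908691, 65.09539794921875), 28.369047164916992)
top pull_mid 0.76 [414. 189.  14.  38.] ((421.0478210449219, 203.87359619140625), (9.955462455749512, 35.19607925415039), 13.570435523986816)
top pull_mid 0.59 [357. 267.  40.  56.] ((376.5532531738281, 292.0447998046875), (10.123653411865234, 66.1864242553711), 40.06078338623047)
top mate_mid 0.91 [225. 141.  24.  67.] ((237.40260314941406, 174.750732421875), (11.026927947998047, 64.18099975585938), 15.5241117477417)
top tray 0.97 [192. 131.  87.  92.] ((235.136962890625, 175.73654174804688), (73.30502319335938, 81.87230682373047), 14.931416511535645)
top crate 0.83 [332. 108. 149. 130.] ((405.37957763671875, 169.892578125), (119.34817504882812, 145.61959838867188), 86.72950744628906)
top crate 0.46 [193. 134.  87.  89.] ((234.9037628173828, 176.12094116210938), (75.94182586669922, 81.92132568359375), 13.73626708984375)
```

View pics/z1.png

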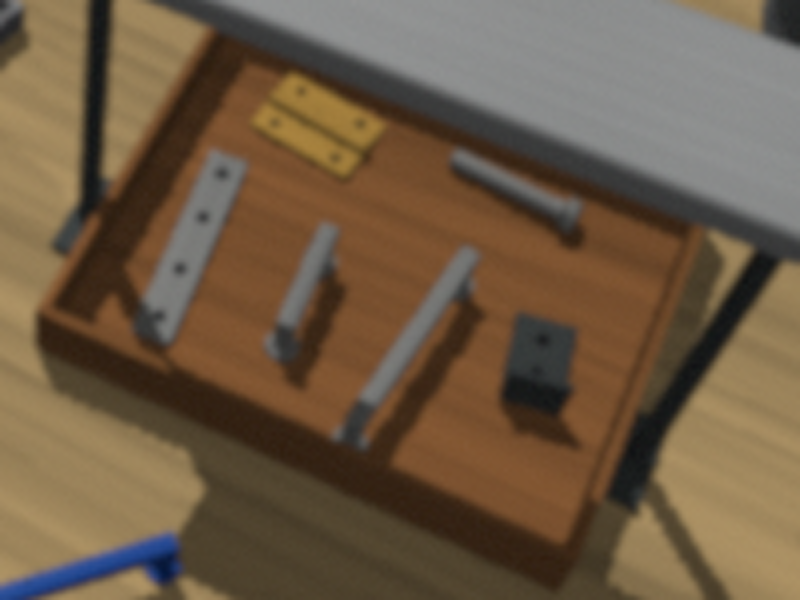

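View pics/z2.png

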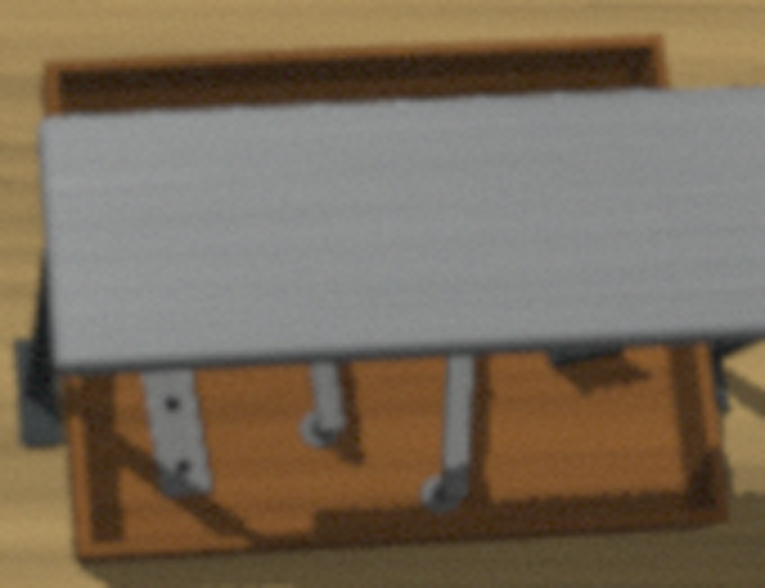

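View pics/z3.png

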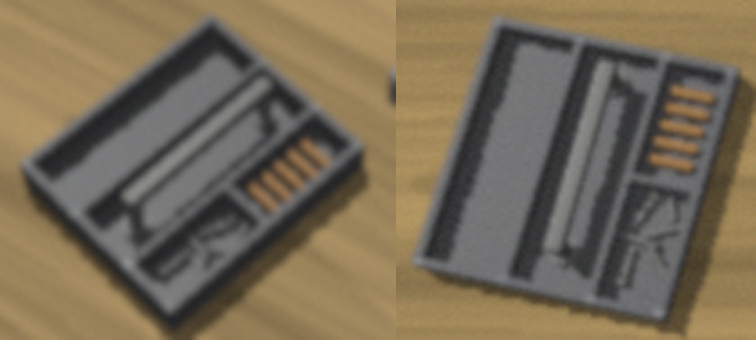

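```bash
python3 - <<'E'
from h import *
s=read_camera("side"); t=read_camera("top")
p=lambda n,a:print(n,np.round(a,4).tolist())
p("pull side near,far",at_z(s,[(412,260.75),(437,222.5)],.042))
p("pull top near",at_z(t,[(421.5,212)],.042))
p("tray top",at_z(t,[(213.1,131.2),(280.6,146.6),(258.3,223.2),(190.3,205.9)],.024))
p("tray side",at_z(s,[(283.9,129.5),(325.6,162),(272.8,204.5),(231.9,166.25)],.024))
p("bay top tip",at_z(t,[(212,172)],.005)); p("bay side tip",at_z(s,[(264.8,157.2)],.005))
p("mate top",at_z(t,[(237,174.6)],.023)); p("mate side",at_z(s,[(282.7,160.2)],.023))
p("crate top",at_z(t,[(330.4,115),(467.3,108.8),(337.3,232.1),(480.8,223.5)],.045))
p("crate side near-left, near-right, far-right", at_z(s,[(330,237),(464,298),(494,217)],.045))
p("crate tip",np.r_[at_z(t,[(404.1,173.5)],0),at_z(s,[(410.7,230.4)],0)])
# lamp: top corners on top image z=.312
p("lamp top",at_z(t,[(329.5,128.5),(332.5,187),(548,178.5),(542,120)],.312))
p("lamp side",at_z(s,[(359,115),(537,181),(334,147.5),(527,214)],.312))
E
```

```text
pull side near,far [[0.5055, -0.2451, 0.042], [0.6263, -0.2519, 0.042]]
pull top near [[0.5026, -0.2431, 0.042]]
tray top [[0.6943, 0.2327, 0.024], [0.6566, 0.0729, 0.024], [0.4782, 0.1194, 0.024], [0.5165, 0.2762, 0.024]]
tray side [[0.6944, 0.2313, 0.024], [0.6567, 0.0729, 0.024], [0.4748, 0.1134, 0.024], [0.5167, 0.2735, 0.024]]
bay top tip [[0.6004, 0.2349, 0.005]]
bay side tip [[0.5981, 0.2292, 0.005]]
mate top [[0.59, 0.1719, 0.023]]
mate side [[0.6034, 0.1726, 0.023]]
crate top [[0.7262, -0.0418, 0.045], [0.7452, -0.3613, 0.045], [0.4572, -0.0563, 0.045], [0.4769, -0.3745, 0.045]]
crate side near-left, near-right, far-right [[0.4601, -0.0597, 0.045], [0.4824, -0.3761, 0.045], [0.7085, -0.3598, 0.045]]
crate tip [[0.5998, -0.2163, 0.0], [0.6004, -0.2037, -0.0]]
lamp top [[0.5988, -0.0308, 0.312], [0.5026, -0.0354, 0.312], [0.5188, -0.3848, 0.312], [0.6185, -0.385, 0.312]]
lamp side [[0.5928, -0.0426, 0.312], [0.6161, -0.3865, 0.312], [0.4958, -0.0438, 0.312], [0.5397, -0.3931, 0.312]]
```

```bash
cat >> h.py <<'E'
def pullpts(mid,yaw):
    # mid x,y ; z of undersides ; returns dict polylines in world
    x,y,zb=mid
    Rz=R.from_euler('z',yaw).as_matrix()
    f=lambda P:np.array(P)@Rz.T+[x,y,zb]
    L=[]
    for z in(.036,.026): L.append(f([(-.07,-.006,z),(.07,-.006,z),(.07,.006,z),(-.07,.006,z),(-.07,-.006,z)]))
    a=np.linspace(0,2*np.pi,25)
    for sx in(-.064,.064): L.append(f(np.c_[sx+.01*np.cos(a),.01*np.sin(a),0*a]))
    return L
def overlay(cam,Ls,box,f,T=None,col=(0,255,0)):
    l,t,w,h=box
    im=cv2.resize(cam["img"][t:t+h,l:l+w],None,fx=f,fy=f,interpolation=cv2.INTER_CUBIC)
    for L in Ls:
        q=(proj(cam,L,T)-[l,t]+.5)*f
        cv2.polylines(im,[np.round(q).astype(int)],False,col,1,cv2.LINE_AA)
    return im
E
python3 - <<'E'
from h import *
s=read_camera("side"); t=read_camera("top")
A=pullpts((.5565,-.248,.006),-.056);B=pullpts((.566,-.248,.006),-.056)
bs=(395,210,60,75);bt=(395,150,60,75)
save("o1",np.hstack([np.vstack([overlay(c,M,b,5)[:290] if 0 else overlay(c,M,b,4) for M in (A,B)]) for c,b in((s,bs),(t,bt))]))
E
```

```text
(no output)
```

View pics/o1.png

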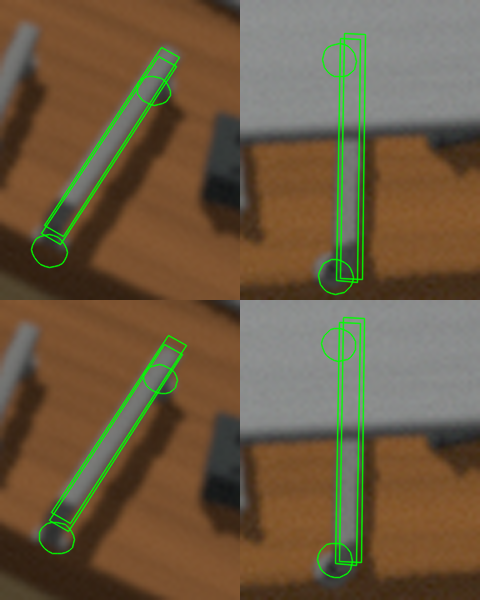

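```bash
cat >> h.py <<'E'
def ori(th,psi,s=1):
    x=np.array([np.sin(th)*np.cos(psi),np.sin(th)*np.sin(psi),-np.cos(th)])
    y=s*np.array([-np.sin(psi),np.cos(psi),0]); z=np.cross(x,y)
    return np.c_[x,y,z]
def rv(M): return R.from_matrix(M).as_rotvec()
E
python3 - <<'E'
from h import *
o=bot.get_obs(); print(np.round(R.from_rotvec(o["orientation"]).as_matrix(),3))
for s in(1,-1):
  for th in np.radians([30,36,42]):
    for nm,(g,psi) in dict(pick=((.556,-.246,.037),-.075),place=((.599,.227,.036),-.24)).items():
      M=ori(th,psi,s); 
      for b in (0,.2):
        p=np.array(g)+M[:,0]*(.0137-b)
        q=bot.ik(p,rv(M)); print(s,round(np.degrees(th)),nm,b,None if q is None else np.round(q,2))
E
```

```text
[[-0.     0.382  0.924]
 [-0.     0.924 -0.382]
 [-1.    -0.     0.   ]]
1 30 pick 0 [-0.52  0.41 -0.55  0.13  0.22 -0.39]
1 30 pick 0.2 [-0.63 -0.01 -0.51  0.61  0.27 -0.49]
1 30 place 0 [ 0.52  0.49 -0.39  0.3  -0.35  0.69]
1 30 place 0.2 [ 0.67  0.15 -0.32  0.75 -0.41  0.84]
1 36 pick 0 [-0.54  0.41 -0.65 -0.06  0.27 -0.39]
1 36 pick 0.2 [-0.7  -0.06 -0.66  0.44  0.35 -0.52]
1 36 place 0 [ 0.55  0.49 -0.47  0.14 -0.43  0.69]
1 36 place 0.2 [ 0.75  0.13 -0.44  0.62 -0.51  0.89]
1 42 pick 0 [-0.57  0.43 -0.74 -0.27  0.32 -0.38]
1 42 pick 0.2 [-0.77 -0.09 -0.79  0.26  0.44 -0.55]
1 42 place 0 [ 0.59  0.5  -0.54 -0.02 -0.51  0.68]
1 42 place 0.2 [ 0.83  0.13 -0.54  0.49 -0.63  0.93]
-1 30 pick 0 [-0.52  0.41 -0.55  0.13  0.22  2.75]
-1 30 pick 0.2 [-0.63 -0.01 -0.51  0.61  0.27  2.65]
-1 30 place 0 [ 0.52  0.49 -0.39  0.3  -0.35 -2.45]
-1 30 place 0.2 [ 0.67  0.15 -0.32  0.75 -0.41 -2.3 ]
-1 36 pick 0 [-0.54  0.41 -0.65 -0.06  0.27  2.75]
-1 36 pick 0.2 [-0.7  -0.06 -0.66  0.44  0.35  2.62]
-1 36 place 0 [ 0.55  0.49 -0.47  0.14 -0.43 -2.45]
-1 36 place 0.2 [ 0.75  0.13 -0.44  0.62 -0.51 -2.26]
-1 42 pick 0 [-0.57  0.43 -0.74 -0.27  0.32  2.76]
-1 42 pick 0.2 [-0.77 -0.09 -0.79  0.26  0.44  2.59]
-1 42 place 0 [ 0.59  0.5  -0.54 -0.02 -0.51 -2.46]
-1 42 place 0.2 [ 0.83  0.13 -0.54  0.49 -0.63 -2.21]
```

```bash
python3 - <<'E'
from h import *
th=np.radians(35)
M0=R.from_rotvec(bot.get_obs()["orientation"])
down=lambda a:rv(ori(1e-6,a,1))
bot.move_straight([.16,.36,.28],velocity=.25)
q=bot.ik([.36*np.cos(-.4),.36*np.sin(-.4),.28],down(-.1)); 
bot.move_joints(q)
M=ori(th,-.075); p=np.array([.556,-.246,.037])-M[:,0]*.15
bot.reach(p,rv(M))
gripper_to(.5)
o=bot.get_obs(); print(o["clock"],o["tcp_pos"],o["gripper_width"])
o=bot.get_obs();w=read_camera("wrist"); T=wristT(w,o); save("w1",w["img"])
for q in["pull_mid"]:
  print([(np.round(d["pixel"],1).tolist(),round(float(d["score"]),2)) for d in tip_of("wrist",q)])
L=pullpts((.5555,-.246,.006),-.085)
save("w1o",overlay(w,L,(0,0,640,400),1.2,T))
E
```

```text
6.2167 [ 0.47030642 -0.23954192  0.16004347] 0.4950081228085249
[([317.7, 183.9], 0.77)]
```

View pics/w1o.png

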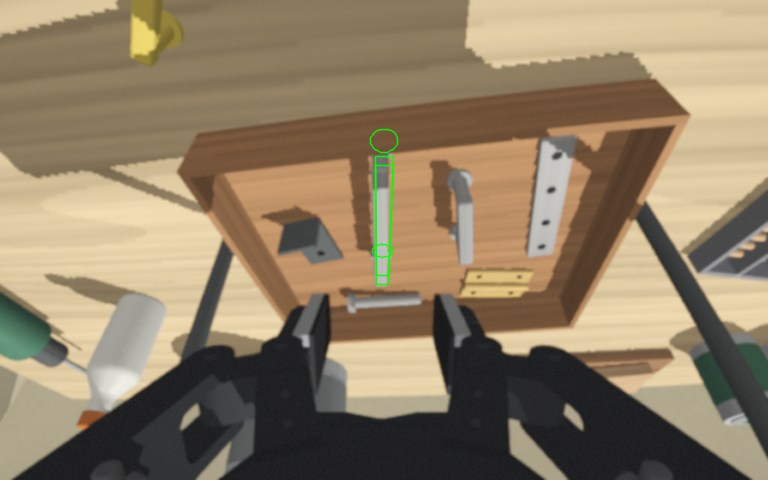

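```bash
python3 - <<'E'
from h import *
o=bot.get_obs();w=read_camera("wrist"); T=wristT(w,o)
a=[overlay(w,L,(280,105,80,140),4,T) for L in(pullpts((.5555,-.246,.006),-.085),[])]
save("w1z",np.hstack(a))
print(at_z(w,[(317.7,183.9)],.024,T), T[:3,3])
E
```

```text
[[ 0.55795911 -0.24691991  0.024     ]] [ 0.33312798 -0.22965707  0.23732992]
```

View pics/w1z.png

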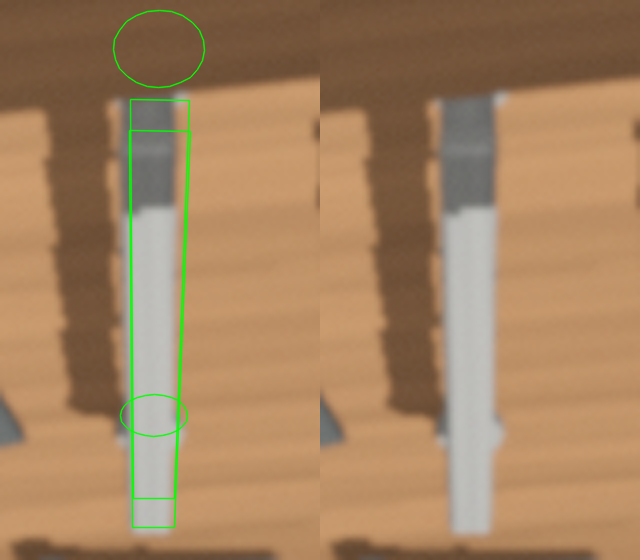

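```bash
python3 - <<'E'
from h import *
th=np.radians(35); M=ori(th,-.065); g=np.array([.5585,-.247,.037])
bot.reach(g+M[:,0]*(.0147-.12),rv(M))
print(bot.move_straight(g+M[:,0]*(.0147-.04),velocity=.15,stop_force=10))
o=bot.get_obs();w=read_camera("wrist"); save("w2",overlay(w,pullpts((.5585,-.247,.006),-.065),(0,0,640,400),1.2,wristT(w,o)))
s=read_camera("side"); save("s2",s["img"])
print(o["clock"],o["tcp_pos"],o["force"])
E
```

```text
False
7.35 [ 0.54399411 -0.24622483  0.05853039] [-0.59205672  0.11265007  0.32335528]
```

View pics/w2.png

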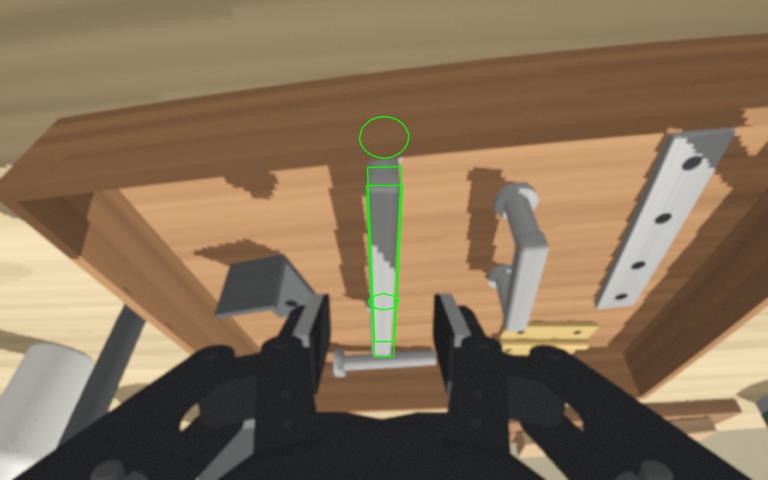

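View pics/s2.png

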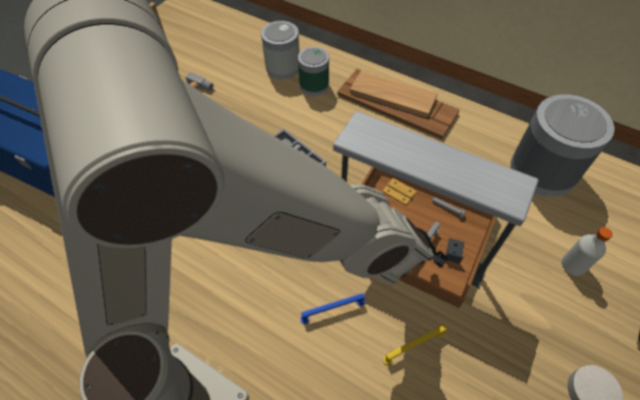

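Wrist view: the bar model overlays the pull, centred between the pads at x≈384, with the bracket and short pull clear of the fingers. I'll go in, grip and lift.

```bash
python3 - <<'E'
from h import *
th=np.radians(35); M=ori(th,-.065); g=np.array([.5585,-.247,.037])
print(bot.move_straight(g+M[:,0]*.0147,velocity=.08,stop_force=12))
o=bot.get_obs(); print(o["tcp_pos"],o["force"])
gripper_to(0.0)
o=bot.get_obs(); print("w",o["gripper_width"],o["force"])
p=np.array(o["tcp_pos"])
print(bot.move_straight(p+[-.009,0,.052],velocity=.06))
o=bot.get_obs(); print("w",o["gripper_width"],o["force"],o["tcp_pos"],o["clock"])
w=read_camera("wrist"); save("w3",w["img"]); s=read_camera("side"); save("s3",s["img"])
E
```

```text
False
[ 0.56675448 -0.24744709  0.02476216] [-0.51921145  0.55369736  0.34833688]
w 0.1265909433590003 [-2.52756922  0.06926732  3.85243729]
False
w 0.12628503673687638 [-0.34523166  0.91074867 -1.34863832] [ 0.5577291  -0.24754769  0.07715463] 9.525
```

View pics/w3.png

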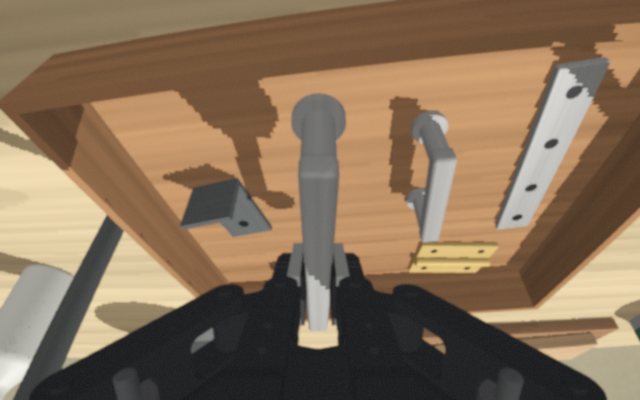

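View pics/s3.png

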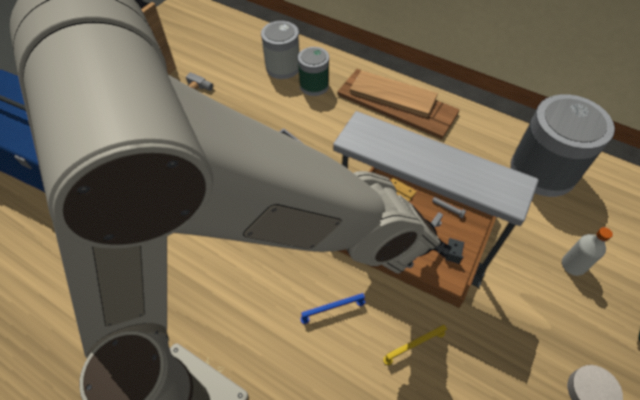

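```bash
python3 - <<'E'
from h import *
o=bot.get_obs();w=read_camera("wrist");T=wristT(w,o)
M=R.from_rotvec(o["orientation"]).as_matrix(); b=o["tcp_pos"]-M[:,0]*.0147
print(b)
L=pullpts((b[0],b[1],b[2]-.031),-.065)
save("w4",overlay(w,L,(250,70,150,130*2),3,T)[:600])
E
```

```text
[ 0.54931421 -0.24693353  0.08899591]
```

View pics/w4.png

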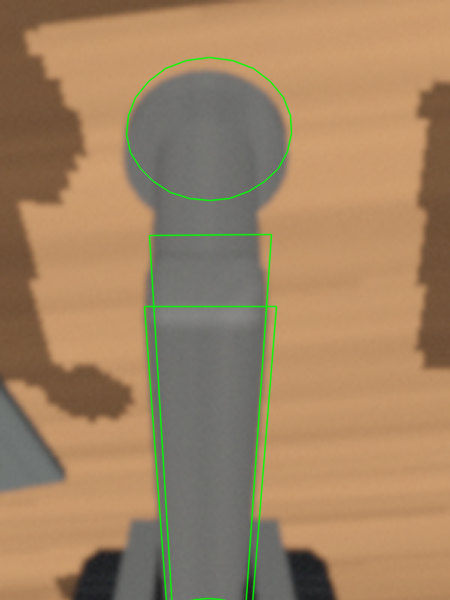

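```bash
python3 - <<'E'
from h import *
th=np.radians(35); o=bot.get_obs(); M=R.from_rotvec(o["orientation"]).as_matrix()
p=o["tcp_pos"]-M[:,0]*.14
bot.move_straight(p,velocity=.2)
o=bot.get_obs(); print(o["tcp_pos"],o["gripper_width"])
p2=[.35,-.19,.27]
print(bot.ik(p2,rv(ori(th,-.3))))
bot.move_straight(p2,velocity=.2,ori=rv(ori(th,-.3)))
q=np.array(bot.get_obs()["qpos"]); print(np.round(q,2))
Mp=ori(th,-.24); tgt=np.array([.599,.227,.036+.10])+Mp[:,0]*.0147
print(bot.ik(tgt,rv(Mp)))
q2=q.copy(); q2[0]+=.9
bot.move_joints(q2)
o=bot.get_obs();print(o["tcp_pos"],o["gripper_width"],o["clock"],o["qpos"].round(2))
w=read_camera("wrist"); save("w5",w["img"])
E
```

```text
[ 0.47753667 -0.24219029  0.19105649] 0.1320714433362025
[-0.64622966 -0.43512616 -0.67378852  0.74969742  0.19589576 -0.28734038]
[-0.65 -0.43 -0.67  0.75  0.2  -0.29]
[ 0.54629944  0.33282272 -0.3588415   0.41975352 -0.4180128   0.6871942 ]
[0.36690316 0.15587079 0.26886756] 0.12435948337952375 12.7417 [ 0.25 -0.43 -0.67  0.75  0.2  -0.29]
```

View pics/w5.png

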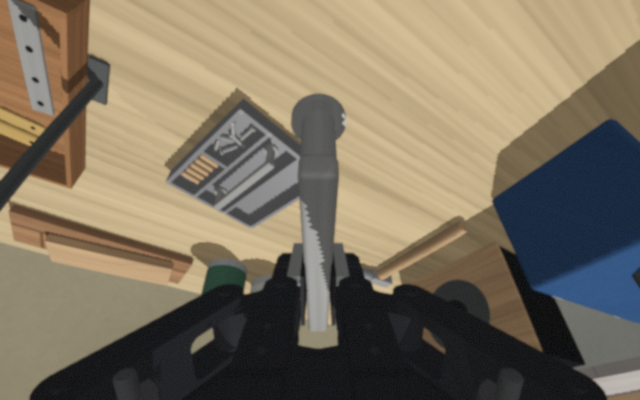

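```bash
python3 - <<'E'
from h import *
th=np.radians(35); Mp=ori(th,-.24); ux=np.array([np.cos(-.24),np.sin(-.24),0])
tgt=np.array([.599,.227,.036+.08])+Mp[:,0]*.0147-ux*.003
bot.reach(tgt,rv(Mp))
o=bot.get_obs();print(o["tcp_pos"],o["clock"])
w=read_camera("wrist"); T=wristT(w,o)
yaw=-.24;c=np.array([.586,.174]); 
def tr(pts,z): 
    r=R.from_euler('z',yaw).as_matrix()[:2,:2]; return np.c_[np.array(pts)@r.T+c,np.full(len(pts),z)]
L=[tr([(-.094,-.083),(.094,-.083),(.094,.083),(-.094,.083),(-.094,-.083)],.024)]
r=R.from_euler('z',yaw).as_matrix()[:2,:2]
a=.088;h=.026;b0=c+r@np.array([0,.0515])
L.append(np.c_[np.array([(-a,-h),(a,-h),(a,h),(-a,h),(-a,-h)])@r.T+b0,np.full(5,.024)])
print(b0)
save("w6",overlay(w,L,(0,0,640,400),1.25,T))
s=read_camera("side");save("s6",overlay(s,L,(200,100,160,120),5))
t=read_camera("top");save("t6",overlay(t,L,(160,110,160,120),5))
for c in("wrist","side","top"):
  for q in("bay",): print(c,[(d["pixel"],d["score"]) for d in tip_of(c,q)])
E
```

```text
[0.60452257 0.22499866 0.10453825] 13.9333
[0.59824169 0.22402391]
wrist []
side [([269.2, 158.8], 0.61)]
top [([211.5, 172.3], 0.88)]
```

View pics/w6.png

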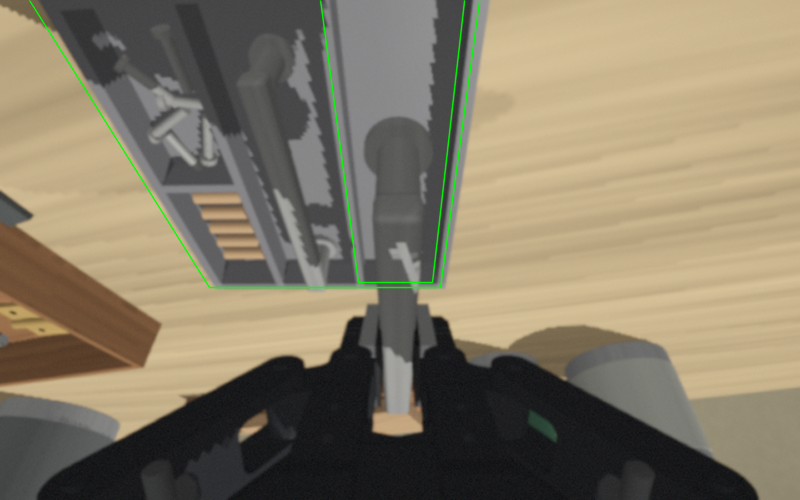

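View pics/s6.png

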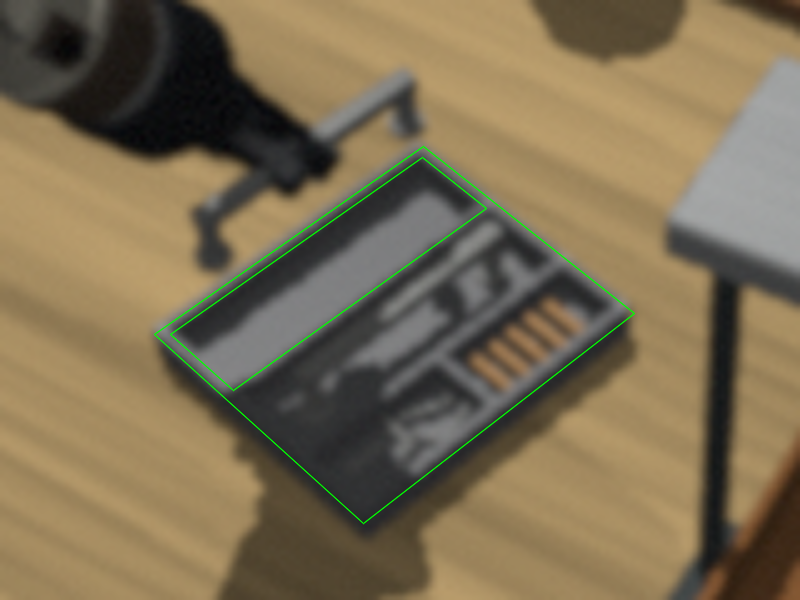

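View pics/t6.png

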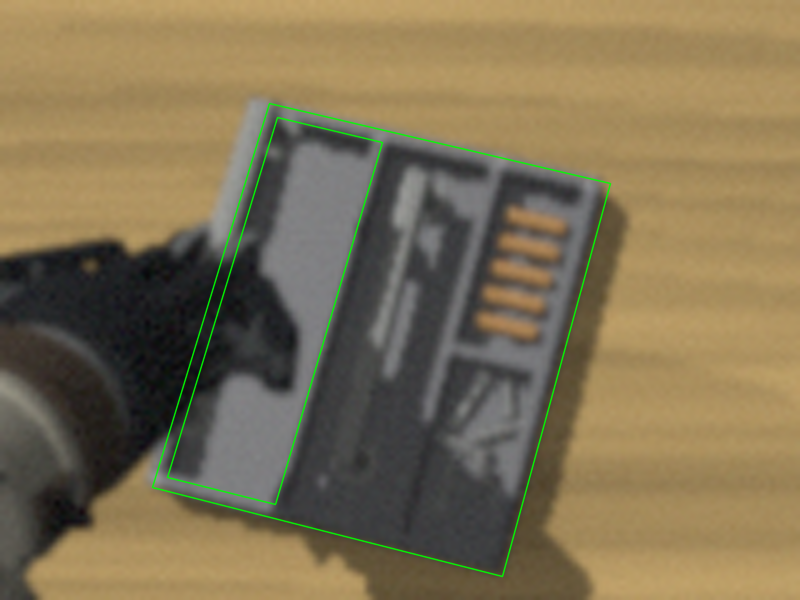

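```bash
python3 - <<'E'
from h import *
th=np.radians(35); Mp=ori(th,-.24); ux=np.array([np.cos(-.24),np.sin(-.24),0])
tgt=np.array([.598,.2255,.036+.02])+Mp[:,0]*.0147-ux*.003
print(bot.move_straight(tgt,velocity=.08,stop_force=8))
o=bot.get_obs();print(o["tcp_pos"],o["force"],o["clock"])
w=read_camera("wrist");save("w7",w["img"])
s=read_camera("side");a=cv2.resize(s["img"][110:220,215:340],None,fx=3.2,fy=3.2,interpolation=cv2.INTER_CUBIC)
s=read_camera("top");b=cv2.resize(s["img"][110:220,175:300],None,fx=3.2,fy=3.2,interpolation=cv2.INTER_CUBIC)
save("st7",np.hstack([a,b]))
E
```

```text
False
[0.60375511 0.22448963 0.04448073] [ 0.4069262   0.39578711 -0.57765037] 15.1333
```

View pics/w7.png

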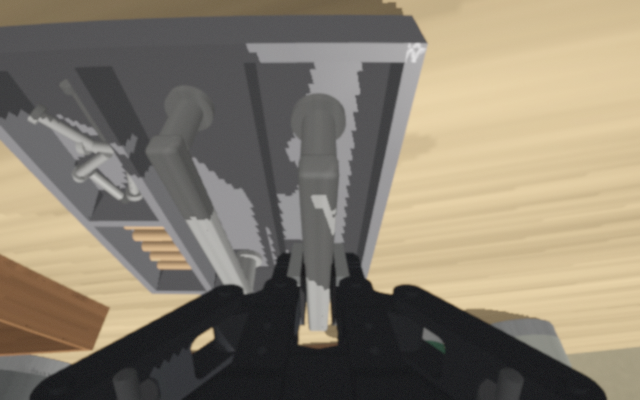

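View pics/st7.png

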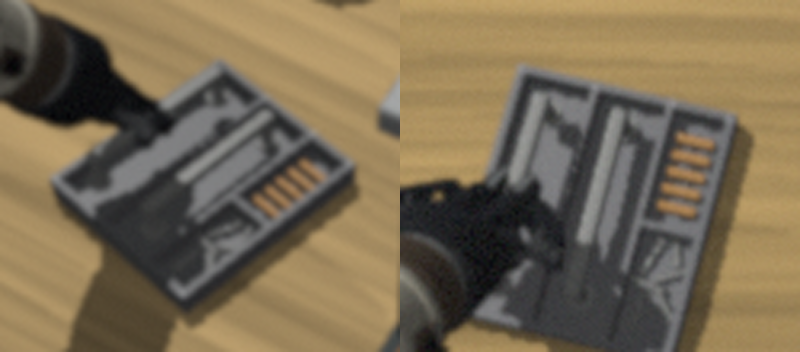

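The pull hangs over the bay, parallel to its mate. The near foot at (318,118) in the wrist view is between the walls at x≈255 and x≈385. I'll lower it gently.

```bash
python3 - <<'E'
from h import *
p=np.array(bot.get_obs()["tcp_pos"])
r=bot.move_straight([p[0],p[1],.0215],velocity=.03,stop_force=4)
o=bot.get_obs();print(r,o["tcp_pos"],o["force"],o["moment"],o["clock"],o["gripper_width"])
w=read_camera("wrist");save("w8",w["img"])
E
```

```text
True [0.60355163 0.22439162 0.02465443] [ 0.21464306 -0.01304276  3.37745303] [ 0.09347595  0.17319337 -0.0242142 ] 15.9 0.12753172193950457
```

View pics/w8.png

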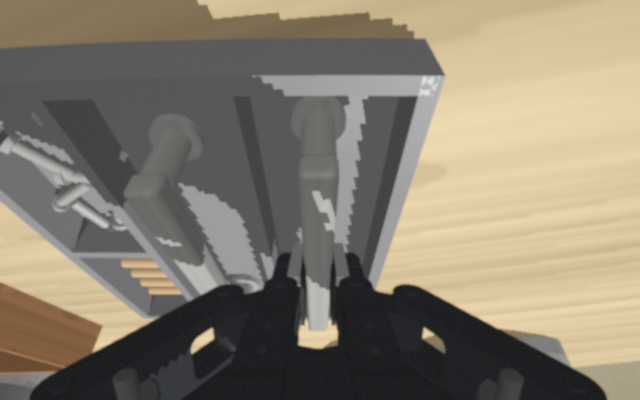

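```bash
python3 - <<'E'
from h import *
gripper_to(.22)
o=bot.get_obs();print(o["force"],o["gripper_width"],o["tcp_pos"])
M=R.from_rotvec(o["orientation"]).as_matrix(); p=np.array(o["tcp_pos"])
print(bot.move_straight(p-M[:,0]*.03,velocity=.04,stop_force=8))
print(bot.get_obs()["force"])
w=read_camera("wrist");save("w9",w["img"])
bot.move_straight(p-M[:,0]*.16,velocity=.15)
o=bot.get_obs();w=read_camera("wrist")
save("w10",overlay(w,pullpts((.598,.2255,.005),-.24),(0,0,640,400),1.25,wristT(w,o)))
bot.move_joints(np.array([.9,-.45,-.67,.75,0,.3]))
s=read_camera("side");a=cv2.resize(s["img"][110:220,215:340],None,fx=3.2,fy=3.2,interpolation=cv2.INTER_CUBIC)
k=read_camera("top");b=cv2.resize(k["img"][110:220,175:300],None,fx=3.2,fy=3.2,interpolation=cv2.INTER_CUBIC)
save("st10",np.hstack([a,b])); save("s10",s["img"])
for c in ("side","top"):
  print([(d["rect"],round(d["score"],2)) for d in boxes_of(c,"pull_mid")], [d["pixel"] for d in tip_of(c,"mate_mid")])
print(bot.get_obs()["clock"])
E
```

```text
[ 0.18137838 -0.6960301  -0.10365277] 0.21728585349593035 [0.60201045 0.22355272 0.02309526]
False
[-0.17827541 -0.09356149 -0.26842113]
[([384.2, 323.5, 60.2, 42.6], 0.88), ([240.3, 138.0, 46.4, 36.1], 0.68), ([429.6, 200.8, 32.9, 19.0], 0.43)] [[283.4, 161.2], [267.4, 157.9]]
[([358.1, 269.5, 39.5, 51.1], 0.82), ([203.5, 144.0, 28.2, 60.3], 0.77), ([440.5, 255.8, 39.2, 51.0], 0.66)] [[236.5, 176.1]]
19.6333
```

View pics/w10.png

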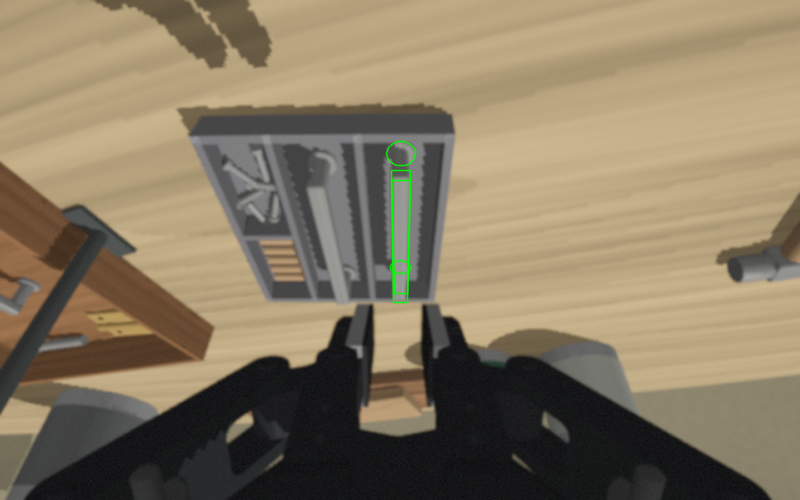

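View pics/st10.png

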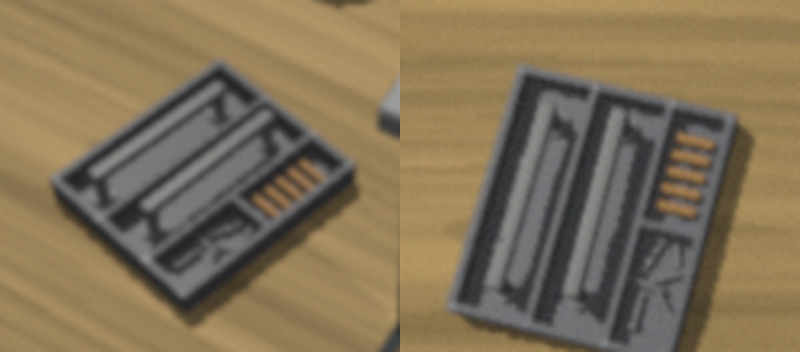

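View pics/s10.png

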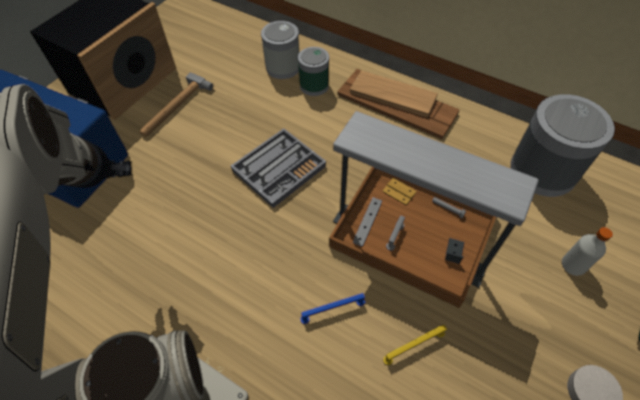

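The pull stands upright and centred in the bay, parallel to its mate, with its overlay within about 1 px. The other crate parts look unmoved, and the arm is clear.

```bash
python3 - <<'E'
from h import *
o=bot.get_obs(); print(o["tcp_pos"],o["force"])
bot.hand_in()
E
```

```text
[0.2478044  0.31187595 0.27273246] [-0.20768012 -0.49387901 -0.94798005]
the job is handed in; nothing more can be done
```

The long steel pull is in the empty bay beside its mate, and I handed the job in; the clock read 19.6 s at my last check. I gripped it under the lamp with the gripper tilted 35°, lifted it clear of the crate, and lowered it until the wrist felt the floor (about 4 N) before letting go.

- **Pull:** In the last pictures it stands upright on its feet near (0.598, 0.2255) m, within a few millimetres of the bay centre I measured, and parallel to the mate.
- **Mate and crate parts:** By eye, neither the mate nor any other crate part has moved. I did not measure their displacements.
- **Lamp and arm:** The force readings I took showed no sign of touching the lamp. At hand-in the arm was clear of everything, with the wrist force near zero.
- **Disagreements between measurements:**
  - The bay-centre network differed from my measurement of the tray's corners by up to about 10 mm. I used the corners, which matched all three cameras to 1–2 mm.
  - My first measure of the pull's length from the side picture came out short, 121 mm instead of 140 mm, because its near end was in shadow. The wrist camera corrected this.

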